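Open the locked screw plug of a filter housing

TASK

Open the filter housing so that its filter can be changed: push the yellow lock bar right back by its red tab so that it frees the star grip, unscrew the plug anticlockwise by the arms of its blue star grip until the thread lets go, then draw the plug straight out towards you to the end of its guides and leave it there. The lock bar must stay back; do not knock over or shove the glassware beside the housing.

Things in the scene. Friction and masses are not known exactly. Their poses are not given: they have to be found in the camera images.
- filter_housing: Stainless filter housing, a lying drum (diameter 130 mm) on a grey foot, fixed to the worktop. Origin: on the worktop under the drum. Its +x runs along the port axis from the star grip into the drum (roughly away from the robot), +y left seen from the robot, z up. The port axis is level, at y = 0, z = 115 mm. The drum ends at x = +70 mm; foot 150 mm wide.
- port (a point): Centre of the port on the front flange face (housing x = -30 mm, z = 115 mm). Flange diameter 156 mm; a boss of diameter 68 mm stands out 12 mm from it.
- star_center (a point): Centre of the plug's blue star grip, on the port axis: housing x = -100 mm when screwed in, going to -x as the plug comes out. Four round arms, 16 mm thick, 90 degrees apart, in the plane through this point square to the axis; each ends in a 22 mm ball centred 74 mm from the axis (85 mm to its end). Hub diameter 46 mm, 13 mm to either side of the plane.
- behind_star (a point): Point on the plug's axis 28 mm behind the star's plane, moving with the plug. Room to hook behind the arms: from the arms' backs (8 mm behind the plane) to the flange face (70 mm behind it, screwed in) it is clear above the axis but for the 26 mm stem, a collar (radius 19 mm, 35 to 45 mm behind), a disc (radius 31 mm, 50 to 58 mm behind) and, at the top, the lock bar.
- lock_tab (a point): Middle of the red upright tab of the yellow lock bar on top of the housing; housing x = -25 mm with the bar fully forward, z = 222 mm. Tab 8 mm thick along x, 34 mm wide along y, from the bar's top (z = 204 mm) to z = 240 mm. Bar 30 mm wide; two guides, 49 mm wide over all, 208 mm high, at housing x = -19 and +30 mm.
- lock_bar (a joint): How far the lock bar is slid back along housing +x, m: 0 to 0.012 at the start (fork holds the star's top arm), 0.070 at the back stop; clear of the star well before 0.050. Fork tines: z = 168 to 204 mm, 12 mm thick, centred 17.5 mm left and right, from x = -122 to -86 mm at joint value 0. Friction 2.5 N; stays where left.
- plug_turn (a joint): Angle unscrewed, rad; 0 to 0.05 at the start (an arm points up). Grows anticlockwise seen from the robot: the top arm goes left (+y). At value a the arms lean left from the vertical by a, a+90, a+180, a+270 degrees. The thread lets go at about 3.95 rad (226 degrees); turning stops at 6.1. Friction torque 0.25 N m (about 5 N at an arm); stays where left.
- plug_slide (a joint): How far the plug and star have come out along housing -x, m. 0 screwed in; the thread drives it out 3.6 mm per radian to about 0.014, then it slides freely (friction 2 N) to the stop of its guides at 0.060. It cannot be pulled while the thread holds; stays where left.
- flask: Glass conical flask, 73 mm wide, 112 mm high, a bystander beside the housing. Origin: centre of its underside.
- beaker: White plastic beaker with a handle, 73 x 98 mm, 94 mm high, a bystander beside the housing. Origin: on its underside.
- amber_vial: Brown vial, 44 mm wide, 76 mm high, a bystander beside the housing. Origin: centre of its underside.

How it is judged:
On the way, in this order (a step that is already met when the one before it is completed fails the run):
1. the lock bar is pushed back, clear of the star grip, the plug not yet turned (value of joint lock_bar above 0.05 m and value of joint plug_turn below 0.5 rad), for 0.1 s.
2. the plug is unscrewed until its thread is at the point of letting go (value of joint plug_turn above 3.6 rad), for 0.1 s.
3. the plug is drawn out to the end of its guides (value of joint plug_slide above 0.054 m), for 0.1 s.
At the end, for the whole second after the job is handed in: The lock bar is back (more than 50 of its 70 mm), the plug is unscrewed and drawn out to the end of its guides (at least 54 of 60 mm), and flask, beaker and vial stand still and upright where they stood (within 40 mm) (value of joint lock_bar above 0.05 m and value of joint plug_turn above 3.5 rad and value of joint plug_slide above 0.054 m and linear speed of each of flask, beaker, amber_vial below 0.02 m/s); the robot touches nothing.
It fails at once if flask, beaker or vial shoved by more than 40 mm (distance of any of flask, beaker, amber_vial from where it was at the start of the episode above 0.04 m).
It fails at once if flask, beaker or vial tipped (angle between any of flask, beaker, amber_vial's own z axis and vertical above 0.5 rad).
It also fails if it takes over 58 s, if anything falls off the work surface, if the arm or the gripper's body presses on something with over 40 N, if the wrist force passes 120 N, or if a joint passes its speed limit or range.

ROBOT

A 6-joint arm with a two-finger parallel gripper is mounted at the origin on a cart in front of the work surface, level with it; the furniture and walls round the work are solid. World frame = base frame: x ahead of the robot, y to its left, z up, the work surface at z = 0. Lengths are in m, angles in rad, forces in N, time in s.
With the tool pointing down it reaches from about 0.25 to 0.8 m from the base axis. Payload 8.5 kg.
Tool frame: the origin (TCP) lies at the very end of the fingers, on their centre line; the grasp point (between the pads) lies 19 mm behind it; z points along the fingers, x is the direction in which the jaws open and shut, and the axes are right-handed (so a half turn about z gives the same grasp; the last joint's range is limited). The gripper opens to 85 mm and grips with 20 to 120 N. Pads are 22 mm wide; open, the fingers measure 114 mm over their backs; the gripper's body (76 mm by 85 mm) begins 54 mm behind the grasp point. The pads swing forward as they close: fully open they stand 13 mm farther back than shut.
Start: joints at [-1.317, 0.238, -0.013, 1.319, 0, 1.571], TCP at [0.132, -0.508, 0.231] pointing down, gripper open.
Joint ranges: [-2.66, 2.66], [-1.03, 1.9], [-1.14, 1.46], [-1.82, 2.27], [-1.45, 1.34], [-3.14, 3.14]. Speed limits (rad/s): [2.22, 2.22, 2.79, 3.14, 3.14, 3.14].

INTERFACE

Orientations are given as a unit quaternion [x, y, z, w].
In Python, from cell import env gives the robot as it stands. Calls block until the motion is done:
- env.goto(position, orientation): joint-space move of the TCP to a pose.
- env.move_straight(position, rotation=None, v=0.15, force_limit=None): straight line of the TCP; rotation=None keeps the orientation; v is the mean speed in m/s. With force_limit (N) it stops when the force on the tool has changed by that much, and returns True; else False.
- env.goto_joints(angles): joint-space move.
- env.gripper_to(opening, f_grip=None): opening from 0.0 (shut) to 1.0 (fully open); f_grip is the grip in N (None keeps the last); returns when the fingers have stopped.
- env.sleep(seconds).
- env.inverse_kinematics(position, orientation): joint angles nearest the present ones, or None.
- env.read_state(): the state.
- env.grab_frame(name): name is "scene" or "top" or "wrist"; returns the picture (384x512x3 uint8, blue, green, red); there is no depth.
- env.get_calibration(name): a dict with "fx", "fy", "cx", "cy" (pixels), "rvec" (rotation vector, rad) and "tvec" (3), from world to camera coordinates, as OpenCV has them. Camera axes: x right, y down, z forward; pixel columns grow to the right and rows downward; lengths in m; the calibration is good to about 2 mm. A picture is of the moment at which its call begins: read the wrist's pose just before it. get_calibration takes no time and is no camera call; for the wrist camera it gives the pose at the moment of the call.
A pose or a line that the arm cannot do raises env.IKError and nothing moves.
- env.close_job(): hands the job in, once; it reports no verdict.
The state is a dict: "time_s": time; "q": joint angles; "dq": joint speeds; "joint_efforts": joint torques, N m; "ee_pos": TCP position; "tcp_rot": TCP orientation; "contact_force": force on the tool from outside, world axes, zero at the start; "torque": the same for the moment, N m; "grip_width": opening from 0.0 (shut) to 1.0 (fully open).
Only numpy, scipy, OpenCV 4.12 (cv2) and the standard library are available. Lean on these libraries where they do the work, as an engineer would, in place of code of your own. Each camera call takes 0.05 s, during which the arm holds its last target. There are 200 camera calls.

## Working session

There is one attempt and no reset: what is moved stays moved. The work goes in short steps, each a Python script; the robot and the scene stay as the last script left them, time stands still between calls to the robot, and variables do not carry over. Pictures are saved under pics/ and viewed, about 8 in all and at most 12, crops included, and the job is handed in when it is done.

```bash
mkdir -p pics; ls; python3 - <<'E'
from cell import env
import cv2,numpy as np
for n in("scene","top"):
    cv2.imwrite(f"pics/{n}0.png",env.grab_frame(n))
    c=env.get_calibration(n);print(n,c)
    R=cv2.Rodrigues(np.array(c["rvec"]))[0];print(-R.T@np.array(c["tvec"]).ravel())
s=env.read_state();print(s)
E
```

```text
pics
scene {'fx': 488.59302966870047, 'fy': 488.59302966870047, 'cx': 250.67007039913864, 'cy': 196.30508818791753, 'rvec': array([ 1.11418261, -2.22461092,  1.13013534]), 'tvec': array([0.40859141, 0.37251025, 1.11160341])}
[-0.29874989  0.73308242  0.95640557]
top {'fx': 362.71706611435417, 'fy': 362.71706611435417, 'cx': 252.75480471448503, 'cy': 191.48181976140017, 'rvec': array([ 2.22305263, -2.18250492,  0.12680548]), 'tvec': array([0.0308875 , 0.59067977, 0.95094665])}
[0.5175261  0.08068484 0.98985497]
{'time_s': 0.1, 'q': array([-1.31700172e+00,  2.38732173e-01, -1.41547153e-02,  1.31920767e+00,
        1.01525149e-05,  1.57079709e+00]), 'dq': array([-0.00066057, -0.00071416,  0.00194136, -0.00107339,  0.00071935,
       -0.00110559]), 'joint_efforts': array([-8.96023103e-04, -5.39720356e+01,  3.46998847e+01,  1.34928621e-02,
       -2.76758260e-05, -1.00873677e-06]), 'ee_pos': array([ 0.13172668, -0.50782428,  0.23074187]), 'tcp_rot': array([ 7.90910089e-01, -6.11932030e-01, -5.10284420e-04, -4.01227827e-04]), 'contact_force': array([0.25040537, 0.25408402, 0.04053493]), 'torque': array([-0.01853034,  0.0024621 ,  0.03955404]), 'grip_width': 0.9989457224253419}
```

View pics/scene0.png

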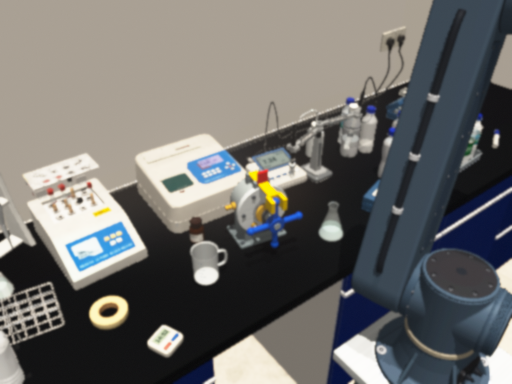

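View pics/top0.png

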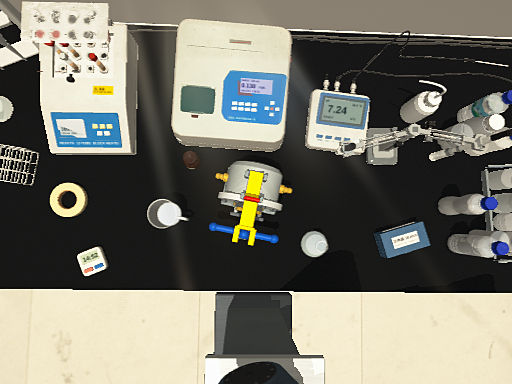

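The top view shows the red tab near (253,198), star balls at (213,227) and (275,239), and the flask at (314,243), beaker at (163,213) and vial at (192,159). I'll segment the colours and enlarge the crops.

```bash
python3 - <<'E'
import cv2,numpy as np
a=cv2.imread("pics/top0.png")[150:250,200:300];b=cv2.imread("pics/scene0.png")[160:260,220:320]
cv2.imwrite("pics/crop0.png",np.hstack([cv2.resize(x,(400,400),interpolation=cv2.INTER_CUBIC) for x in(a,b)]))
for n,(y,x) in dict(top=(150,200),scene=(160,220)).items():
    im=cv2.imread(f"pics/{n}0.png")[y:y+100,x:x+100];h=cv2.cvtColor(im,cv2.COLOR_BGR2HSV)
    for c,lo,hi in(("red",(0,170,80),(8,255,255)),("blue",(100,150,60),(125,255,255)),("yel",(22,170,100),(33,255,255))):
        m=cv2.inRange(h,lo,hi);k,l,s,ce=cv2.connectedComponentsWithStats(m)
        for i in range(1,k):
            if s[i,4]>8:
                print(n,c,s[i,4],"bbox",s[i,0]+x,s[i,1]+y,s[i,2],s[i,3],ce[i]+[x,y])
                p=np.argwhere(l==i)[:,::-1]+[x,y]; print("   L",p[p[:,0].argmin()],"R",p[p[:,0].argmax()],"minAreaRect",cv2.minAreaRect(p.astype(np.float32)))
E
```

```text
top red 63 bbox 244 196 16 7 [251.55555556 198.68253968]
   L [244 197] R [259 199] minAreaRect ((251.4423370361328, 198.78846740722656), (15.297059059143066, 4.118439197540283), 11.309932708740234)
top blue 177 bbox 209 222 25 12 [220.55932203 227.75141243]
   L [209 224] R [233 227] minAreaRect ((221.02432250976562, 227.34596252441406), (24.798051834106445, 8.369991302490234), 8.972625732421875)
top blue 80 bbox 239 229 11 11 [243.75 234.  ]
   L [239 235] R [249 231] minAreaRect ((243.8076934814453, 233.9615478515625), (9.021342277526855, 8.629109382629395), 11.309932708740234)
top blue 162 bbox 255 232 24 12 [267.04320988 237.2962963 ]
   L [255 236] R [278 237] minAreaRect ((266.5405578613281, 237.74325561523438), (23.34239959716797, 8.369991302490234), 8.972625732421875)
top yel 346 bbox 245 171 19 27 [254.05491329 183.89306358]
   L [245 193] R [263 173] minAreaRect ((254.0352783203125, 183.8411865234375), (13.666621208190918, 25.489330291748047), 12.52880573272705)
top yel 16 bbox 223 175 5 5 [225.0625 177.0625]
   L [223 179] R [227 176] minAreaRect ((225.17648315429688, 177
[... 848 characters left out ...]
276.8000183105469, 200.1000213623047), (5.366563320159912, 2.236067771911621), 63.43495178222656)
scene blue 522 bbox 247 211 56 37 [275.37739464 225.58237548]
   L [247 230] R [302 213] minAreaRect ((278.1605529785156, 229.2981719970703), (29.123275756835938, 57.43381118774414), 61.69924545288086)
scene yel 59 bbox 249 171 9 10 [253.38983051 175.06779661]
   L [249 173] R [257 171] minAreaRect ((252.6769561767578, 175.0846405029297), (7.814188003540039, 9.178570747375488), 7.125016689300537)
scene yel 407 bbox 258 182 30 32 [272.59459459 196.80835381]
   L [258 185] R [287 198] minAreaRect ((274.0036315917969, 195.63504028320312), (33.319950103759766, 22.811349868774414), 70.01689147949219)
```

View pics/crop0.png

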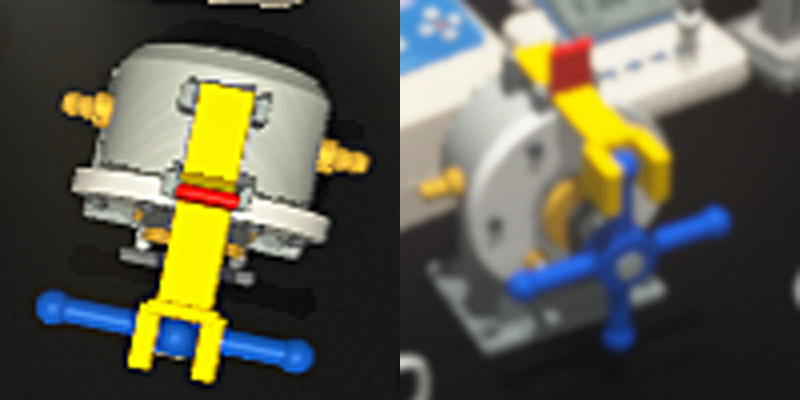

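```bash
cat > fit.py <<'E'
import numpy as np,cv2
from scipy.optimize import least_squares
from cell import env
def H2W(p,P):
    x,y,w=p; c,s=np.cos(w),np.sin(w); P=np.atleast_2d(P)
    return np.c_[x+c*P[:,0]-s*P[:,1],y+s*P[:,0]+c*P[:,1],P[:,2]]
def proj(n,W):
    c=env.get_calibration(n);K=np.array([[c["fx"],0,c["cx"]],[0,c["fy"],c["cy"]],[0,0,1]])
    return cv2.projectPoints(np.asarray(W,float),np.array(c["rvec"]),np.array(c["tvec"]),K,None)[0].reshape(-1,2)
def ball(a,k,sl=0):
    t=a+k*np.pi/2;return [-.1-sl,.074*np.sin(t),.115+.074*np.cos(t)]
def ray(n,u,z):
    c=env.get_calibration(n);R=cv2.Rodrigues(np.array(c["rvec"]))[0];o=-R.T@np.array(c["tvec"]).ravel()
    d=R.T@np.array([(u[0]-c["cx"])/c["fx"],(u[1]-c["cy"])/c["fy"],1]);return o+d*(z-o[2])/d[2]
E
python3 - <<'E'
from fit import *
def res(q):
    p=q[:3];a,l=q[3:]
    T=proj("top",H2W(p,[ball(a,1),ball(a,3),[-.025+l,0,.24]]))
    S=proj("scene",H2W(p,[ball(a,k) for k in range(4)]+[[-.025+l,0,.222]]))
    return np.r_[T-[(212.1,226.1),(274.9,238.6),(251.4,198.4)],S-[(276.1,200.4),(249.6,231.1),(274.6,243.4),(298.6,214.6),(262.5,176)]].ravel()
r=least_squares(res,[.5,.08,0,0,0],x_scale=[.1,.1,.1,.1,.01]);q=r.x
print(q,np.round(r.fun.reshape(-1,2),1))
print("star",H2W(q[:3],[[-.1,0,.115]]),"tab",H2W(q[:3],[[-.025+q[4],0,.222]]))
for n,u,h in(("flask",(314,243),.06),("beaker",(163,213),.05),("vial",(192,159),.07)): print(n,ray("top",u,h))
np.save("q.npy",q)
E
```

```text
[ 5.83992898e-01  4.75642042e-02 -1.76308718e-01  7.39902836e-03
  2.47902909e-04] [[ 1.5 -0.2]
 [-0.8 -0.9]
 [ 0.6 -0.2]
 [-0.6  1.2]
 [ 0.9  0.3]
 [-0.3  0.3]
 [-0.3  1. ]
 [-0.   0.8]]
star [[0.48554311 0.06510388 0.115     ]] tab [[0.55962451 0.05190564 0.222     ]]
flask [ 0.45781461 -0.11604766  0.06      ]
beaker [0.52797361 0.27216075 0.05      ]
vial [0.66613271 0.19979579 0.07      ]
```

Fit is consistent: residuals are about 1 px, heights were imposed, and the bystanders sit beside the housing. Next I check IK for all phases before moving.

```bash
cat > plan.py <<'E'
from fit import *
from scipy.spatial.transform import Rotation as Ro
q=np.load("q.npy");p=q[:3];w=p[2]
ex=np.array([np.cos(w),np.sin(w),0]);ey=np.array([-np.sin(w),np.cos(w),0]);ez=np.array([0,0,1.])
W=lambda x,y,z:H2W(p,[[x,y,z]])[0]
def quat(zt,xt):
    return Ro.from_matrix(np.c_[xt,np.cross(zt,xt),zt]).as_quat()
def fwd(phi,tilt=0,pan=0): # tool along housing +x (tilted down), jaw dir turned phi from housing +y towards z
    zt=ex*np.cos(tilt)*np.cos(pan)+ey*np.sin(pan)-ez*np.sin(tilt)*np.cos(pan); xt=np.cos(phi)*ey+np.sin(phi)*ez; xt-=zt*(xt@zt); return quat(zt,xt/np.linalg.norm(xt))
down=lambda s=1:quat(-ez,s*ey)
E
python3 - <<'E'
from plan import *
ik=env.inverse_kinematics
for s in(1,-1):
    print("down",s,[None if (j:=ik(W(x,0,z),down(s))) is None else np.round(j,2) for x,z in((-.055,.3),(-.055,.215),(.03,.215),(-.086,.1),(-.13,.1))])
lim=np.array([[-2.66,2.66],[-1.03,1.9],[-1.14,1.46],[-1.82,2.27],[-1.45,1.34],[-3.14,3.14]])
for phi in(0,np.pi/2,np.pi,-np.pi/2):
  for tilt in (0,.2,.4):
    ok=''
    for t in np.arange(-.8,4.2,.25):
        ok+='.' if ik(W(-.088,.058*np.sin(t),.115+.058*np.cos(t)),fwd(phi,tilt)) is None else 'o'
    pull=''.join('.' if ik(W(-.095-s,.0,.17),fwd(phi,tilt)) is None else 'o' for s in np.arange(0,.1,.01))
    print(round(phi,2),tilt,ok,pull,"back",ik(W(-.2,-.04,.156),fwd(phi,tilt)) is not None)
E
```

```text
down 1 [array([0.11, 0.24, 0.16, 1.49, 0.  , 0.28]), array([ 0.11,  0.26, -0.03,  1.28,  0.  ,  0.28]), array([0.07, 0.4 , 0.18, 1.35, 0.  , 0.25]), array([ 0.12,  0.28, -0.31,  0.98,  0.  ,  0.3 ]), array([ 0.15,  0.22, -0.4 ,  0.96,  0.  ,  0.33])]
down -1 [array([ 0.11,  0.24,  0.16,  1.49,  0.  , -2.86]), array([ 0.11,  0.26, -0.03,  1.28,  0.  , -2.86]), array([ 0.07,  0.4 ,  0.18,  1.35,  0.  , -2.9 ]), array([ 0.12,  0.28, -0.31,  0.98,  0.  , -2.84]), array([ 0.15,  0.22, -0.4 ,  0.96,  0.  , -2.81])]
0 0 .................... .......... back False
0 0.2 .................... .......... back False
0 0.4 .................... .......... back False
1.57 0 .................... .......... back False
1.57 0.2 .................... .......... back False
1.57 0.4 .................... .......... back False
3.14 0 .................... .......... back False
3.14 0.2 .................... .......... back False
3.14 0.4 .................... .......... back False
-1.57 0 .................... .......... back False
-1.57 0.2 .................... .......... back False
-1.57 0.4 .................... .......... back False
```

```bash
cat >> plan.py <<'E'
def fp(th,r=.045,d=.0225,x=-.1,lo=-.61,hi=.87):
    """finger pose beside (clockwise of) an arm at lean th: position, quaternion"""
    pos=W(x, r*np.sin(th)-d*np.cos(th), .115+r*np.cos(th)+d*np.sin(th))
    ro=np.clip(th,lo,hi); zt=-(np.sin(ro)*ey+np.cos(ro)*ez); xt=np.cos(ro)*ey-np.sin(ro)*ez
    return pos,quat(zt,xt)
E
python3 - <<'E'
from plan import *
for t in np.radians(np.arange(-35,76,10)):
    print(round(np.degrees(t)),[None if (j:=env.inverse_kinematics(*fp(t,r))) is None else np.round(j,2).tolist() for r in (.045,.125)])
env.gripper_to(0.0,40)
env.move_straight([.132,-.508,.36],v=.3)
env.goto(W(-.06,0,.3),down())
env.move_straight(W(-.06,0,.216),v=.15)
print(env.move_straight(W(.05,0,.216),v=.06,force_limit=18))
s=env.read_state();print(s["time_s"],s["ee_pos"],(s["ee_pos"]-W(0,0,0))@ex,s["contact_force"],s["grip_width"])
cv2.imwrite("pics/p1.png",cv2.resize(env.grab_frame("scene")[120:280,180:360],(720,640))[:600])
E
```

```text
-35 [[-0.33, 0.27, -0.37, 1.03, 0.6, -0.18], [-0.42, 0.25, -0.22, 1.27, 0.59, -0.3]]
-25 [[-0.22, 0.21, -0.35, 1.02, 0.44, -0.05], [-0.29, 0.18, -0.2, 1.25, 0.43, -0.13]]
-15 [[-0.1, 0.19, -0.32, 1.04, 0.26, 0.08], [-0.14, 0.14, -0.17, 1.25, 0.26, 0.03]]
-5 [[0.03, 0.19, -0.27, 1.09, 0.09, 0.2], [0.01, 0.15, -0.12, 1.29, 0.09, 0.19]]
5 [[0.15, 0.22, -0.22, 1.16, -0.08, 0.33], [0.16, 0.19, -0.05, 1.36, -0.08, 0.34]]
15 [[0.26, 0.29, -0.15, 1.25, -0.24, 0.45], [0.3, 0.27, 0.02, 1.45, -0.23, 0.49]]
25 [[0.36, 0.37, -0.08, 1.35, -0.37, 0.58], [0.41, 0.37, 0.11, 1.56, -0.36, 0.63]]
35 [[0.44, 0.48, -0.0, 1.48, -0.49, 0.72], [0.51, 0.49, 0.2, 1.69, -0.46, 0.78]]
45 [[0.51, 0.59, 0.08, 1.62, -0.58, 0.86], [0.58, 0.63, 0.29, 1.83, -0.54, 0.93]]
55 [[0.54, 0.66, 0.13, 1.7, -0.61, 0.94], [0.62, 0.72, 0.35, 1.91, -0.57, 1.0]]
65 [[0.55, 0.67, 0.14, 1.7, -0.61, 0.94], [0.63, 0.75, 0.36, 1.9, -0.56, 1.02]]
75 [[0.56, 0.69, 0.14, 1.7, -0.6, 0.95], [0.64, 0.77, 0.37, 1.88, -0.55, 1.03]]
True
5.9583 [0.61200087 0.04222932 0.21501576] 0.028509509543360217 [-4.79534692  1.46342056  3.58069322] 0.0006027746032827591
```

View pics/p1.png

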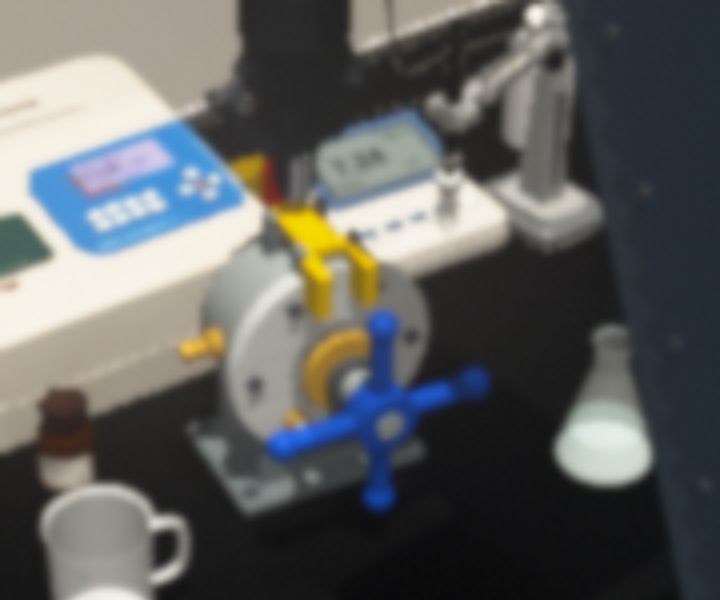

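The lock bar is at its stop: TCP contact gives a joint value of about 0.069, and the image shows the fork well clear at (340,270) with the top arm still upright at (382,325). Now unscrewing, stroke 1.

```bash
cat >> plan.py <<'E'
def stroke(arm0,end,a0):
    """arm0: present lean of the arm to push, end: lean to push it to; a0: total turn at start"""
    th0=arm0-np.radians(17); X=lambda t:-.1-.0036*(a0+max(0,t-arm0))
    env.goto(*fp(th0,.13,x=X(th0))); pos,o=fp(th0,x=X(th0))
    if env.move_straight(pos,o,v=.15,force_limit=15): print("BLOCKED going in",env.read_state()["ee_pos"]);return False
    n=int(np.ceil((end-th0)/np.radians(15)))
    for t in np.linspace(th0,end,n+1)[1:]:
        pos,o=fp(t,x=X(t))
        if env.move_straight(pos,o,v=.08,force_limit=40): print("FORCE at",np.degrees(t),env.read_state()["contact_force"]);return False
    s=env.read_state();print("end",s["time_s"],s["contact_force"])
    pos,o=fp(t-.06,x=X(t)); env.move_straight(pos,o,v=.08)
    pos,o=fp(t-.06,.13,x=X(t)) ; u=Ro.from_quat(o).as_matrix()[:,2]
    env.move_straight(fp(t-.06,x=X(t))[0]-u*.09,o,v=.2)
    return True
E
python3 - <<'E'
from plan import *
env.move_straight(W(.015,0,.216),v=.15)
env.move_straight(W(.0,0,.31),v=.25)
print(stroke(0,np.radians(70),0))
s=env.read_state();print(s["time_s"],s["ee_pos"])
cv2.imwrite("pics/p2.png",cv2.resize(env.grab_frame("scene")[120:280,180:360],(720,640))[:600])
E
```

```text
end 10.35 [-0.73426941 -0.04718183 -0.64523487]
True
11.2 [0.49886652 0.16528892 0.21085236]
```

View pics/p2.png

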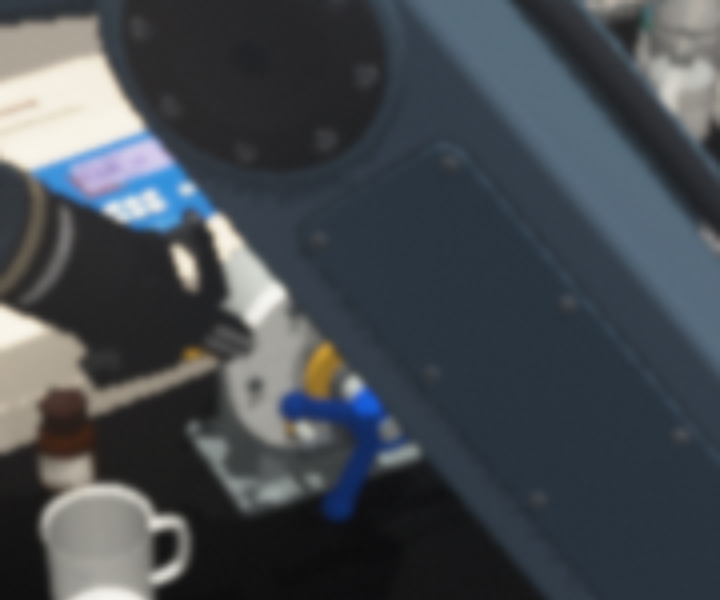

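The top arm swung left: its ball is at (293,403) in the crop, the bottom ball at (338,505), and beaker and vial are unmoved. I estimate the angle, then do stroke 2.

```bash
python3 - <<'E'
from plan import *
obs=[(180+293/4,120+403/4),(180+338/4,120+505/4)]
f=lambda a:(proj("scene",H2W(p,[ball(a[0],0,.0036*a[0]),ball(a[0],1,.0036*a[0])]))-obs).ravel()
r=least_squares(f,[1.2]);a=r.x[0];print("a deg",np.degrees(a),r.fun)
if 1.0<a<1.45:
    env.goto(W(-.1,.0,.29),down())
    print(stroke(a-np.pi/2,np.radians(70),a))
    env.goto(W(-.105,0,.31),down())
    s=env.read_state();print(s["time_s"],s["ee_pos"])
    cv2.imwrite("pics/p3.png",cv2.resize(env.grab_frame("scene")[120:280,180:360],(720,640))[:600])
E
```

```text
a deg 62.85612427698933 [ 0.70292949  0.63221624 -0.32997535 -0.13751474]
end 16.4917 [ 0.07898769 -0.40333069  0.19222617]
True
18.125 [0.47979808 0.06509427 0.30926003]
```

View pics/p3.png

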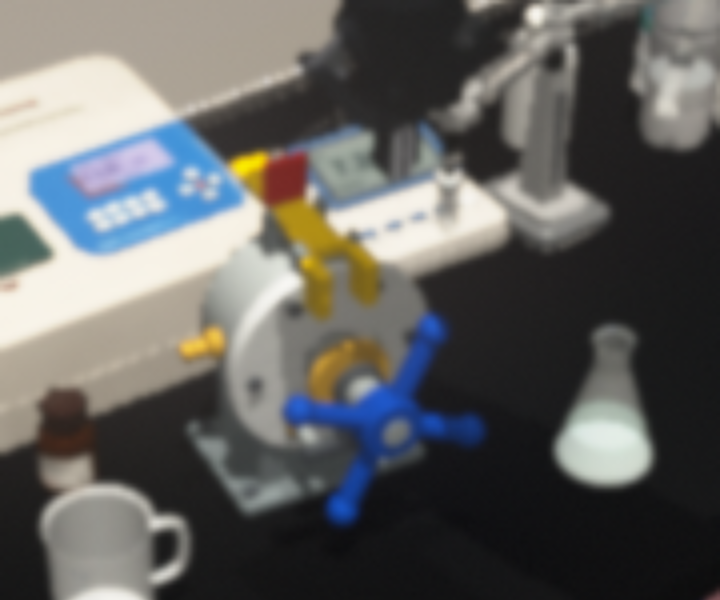

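```bash
python3 - <<'E'
from plan import *
o=np.array([(298,410),(342,507),(468,430),(432,330)])/4+[180,120]
def f(v):return (proj("scene",H2W(p,[ball(v[0],k,v[1]) for k in range(4)]))-o).ravel()
r=least_squares(f,[1.1,.009],x_scale=[.1,.01]);l,sl=r.x;a=l+np.pi/2
print("total deg",np.degrees(a),"slide",sl,np.round(r.fun,1))
if .95<l<1.4:
    print(stroke(l-np.pi/2,np.radians(76),a))
    env.goto(W(-.11,0,.31),down())
    s=env.read_state();print(s["time_s"],s["ee_pos"])
    cv2.imwrite("pics/p4.png",cv2.resize(env.grab_frame("scene")[120:280,180:360],(720,640))[:600])
E
```

```text
total deg 153.6897341067025 slide 0.008554661918034967 [ 0.1  0.2 -0.2  0.4 -0.2 -0.1  0.  -0.3]
end 22.7 [ 0.27476739 -0.47743067 -0.91449015]
True
24.3417 [0.47488369 0.06598698 0.30925021]
```

View pics/p4.png

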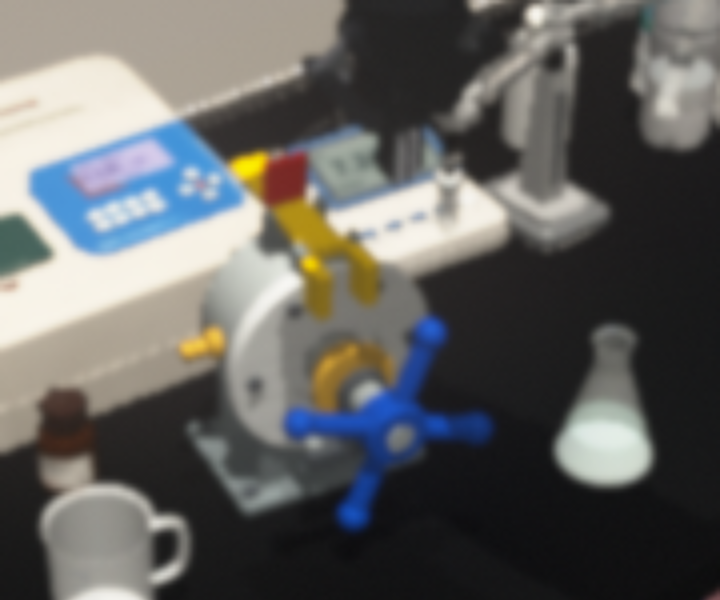

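```bash
python3 - <<'E'
from plan import *
o=np.array([(300,420),(353,516),(478,429),(432,332)])/4+[180,120]
def f(v):return (proj("scene",H2W(p,[ball(v[0],k,v[1]) for k in range(4)]))-o).ravel()
r=least_squares(f,[1.1,.014],x_scale=[.1,.01]);l,sl=r.x
print("total deg",np.degrees(l)+180,"slide",sl,np.round(r.fun,1))
if l+np.pi>4.05:
    x=-.1-sl+.023; y=.048*np.sin(l-np.pi/2)
    env.move_straight(W(x,y,.30),down(),v=.15)
    b=env.move_straight(W(x,y,.147),v=.12,force_limit=12);print("down blocked",b)
    if not b:
        print("stop",env.move_straight(W(-.16+.008,y,.147),v=.04,force_limit=18))
    s=env.read_state();print(s["time_s"],(s["ee_pos"]-W(0,0,0))@ex,s["contact_force"])
    cv2.imwrite("pics/p5.png",cv2.resize(env.grab_frame("scene")[120:280,180:360],(720,640))[:600])
E
```

```text
total deg 247.48944059713736 slide 0.01536786998346111 [ 0.1  0.7 -0.4 -0.3 -0.7  0.1 -0.1  0.5]
down blocked False
stop True
27.2833 -0.139399693975171 [ 3.06619031 -1.29407991  1.794882  ]
```

View pics/p5.png

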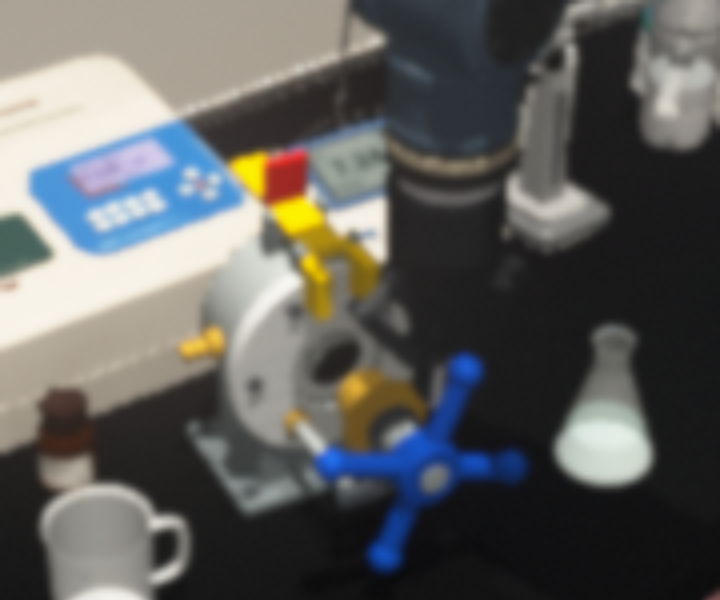

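```bash
python3 - <<'E'
from plan import *
e=env.read_state()["ee_pos"]
env.move_straight(e+.006*ex,v=.03); env.move_straight(e+.006*ex+[0,0,.17],v=.15)
env.sleep(.3);s=env.read_state();print(s["time_s"],s["ee_pos"],s["contact_force"])
cv2.imwrite("pics/p6.png",cv2.resize(env.grab_frame("scene")[120:280,180:360],(720,640))[:600])
E
```

```text
29.2583 [0.44946568 0.05311821 0.31770099] [0.78851411 0.20862257 0.63003554]
```

View pics/p6.png

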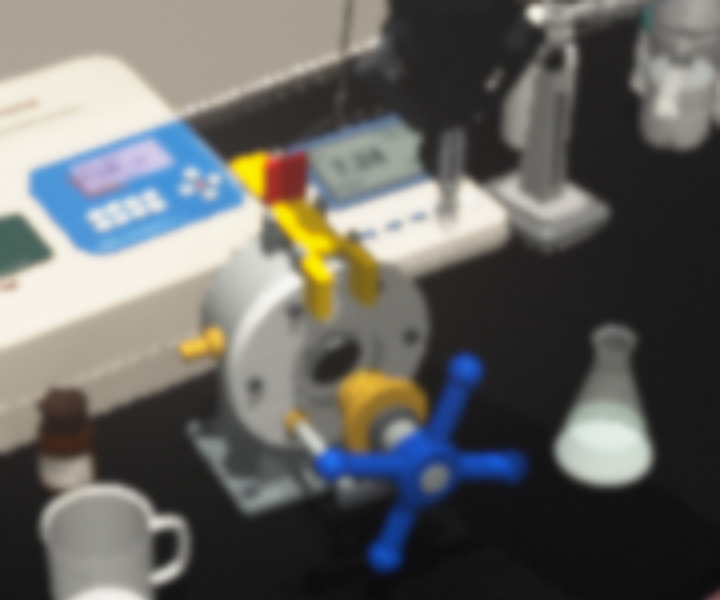

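The star stayed out (balls at (330,462), (385,555), (513,465) and (466,368)). The bar is back, the glassware is where it stood, and the gripper is clear above. I'll fit the slide once more and hand in.

```bash
python3 - <<'E'
from plan import *
o=np.array([(330,462),(385,555),(513,465),(466,368)])/4+[180,120]
def f(v):return (proj("scene",H2W(p,[ball(v[0],k,v[1]) for k in range(4)]))-o).ravel()
r=least_squares(f,[1.1,.06],x_scale=[.1,.01]);print(np.degrees(r.x[0])+180,r.x[1],np.round(r.fun,1))
if r.x[1]>.055: print(env.close_job())
E
```

```text
248.41951105028073 0.059397219377030436 [ 0.3  0.5 -0.3 -0.2 -0.8  0.1 -0.3  0.7]
the job is handed in; nothing more can be done
None
```

The filter housing is open and the job is handed in; the interface gives no verdict, so these are my own last checks.

- **Lock bar:** I pushed it back by its red tab until the force stop. The contact position put it at about 69 of 70 mm, and it was still back in the last picture.
- **Plug turn:** three strokes on the star arms unscrewed it to about 248° (4.33 rad), past the 226° where the thread lets go.
- **Plug slide:** I hooked behind an arm and drew it out to its stop. The final camera fit gives about 59 of 60 mm, with residuals under 1 px.
- **Glassware:** in the last pictures the flask, beaker and vial stood upright and looked unmoved. I judged this by eye and did not measure it.
- **Robot:** the gripper is clear above the plug and touches nothing (residual force reading about 1 N). It took about 29 s of the 58 s allowed.

The turn came out about 7° less per stroke than commanded, which I corrected for from the pictures. No check failed.

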